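# Click the slide tray home in the film scanner and scan

### The arm

A 7-joint arm with a two-finger parallel gripper is mounted at the origin on the work surface. World frame = base frame: x ahead of the robot, y to its left, z up, the work surface at z = 0. Lengths are in m, angles in rad, forces in N, time in s.
With the tool pointing down it reaches from about 0.4 to 0.9 m from the base axis. Payload 5.5 kg.
Tool frame: the origin (TCP) lies between the finger pads; the fingertips stand 17 mm ahead of it and the grasp point (between the pads) lies 2 mm behind it (arm.tips_ahead is the distance from the TCP to the fingertips, in m); z points along the fingers, y is the direction in which the jaws open and shut (so a half turn about z gives the same grasp; the last joint's range is limited). The gripper opens to 85 mm and grips with 20 to 120 N. Pads are 22 mm wide; open, the fingers measure 114 mm over their backs; the gripper's body (76 mm by 85 mm) begins 54 mm behind the grasp point. The pads swing forward as they close: fully open they stand 13 mm farther back than shut.
Start: joints at [-0.883, 0.501, -0.427, 1.55, 0.221, 1.138, -0.21], TCP at [0.268, 0.592, 0.248] pointing down, gripper open.
Joint ranges: [-2.88, 2.88], [-0.31, 2.03], [-1.54, 1.56], [0.2, 2.42], [-1.41, 4.55], [0.19, 2.02], [-2.57, 2.57]. Speed limits (rad/s): [2.57, 2.57, 3.14, 3.14, 3.14, 3.14, 3.14].

### API

Orientations are given as a rotation vector (axis times angle).
In Python, from station import arm gives the robot as it stands. Calls block until the motion is done:
- arm.reach(position, orientation): joint-space move of the TCP to a pose.
- arm.move_linear(position, attitude=None, feed=0.15, f_stop=None): straight line of the TCP; attitude=None keeps the orientation; feed is the mean speed in m/s. With f_stop (N) it stops when the force on the tool has changed by that much, and returns True; else False.
- arm.movej(angles): joint-space move.
- arm.move_gripper(opening, newtons=None): finger opening in m; newtons is the grip in N (None keeps the last); returns when the fingers have stopped.
- arm.wait(seconds).
- arm.ik(position, orientation): joint angles nearest the present ones, or None.
- arm.sense(): the state.
- arm.camera(name): name is "scene" or "top"; returns a dict with "color" (400x640x3 uint8, red, green, blue), "K" (3x3 intrinsics, pixels), "R" (3x3) and "t" (3): a world point X has camera coordinates R X + t. Camera axes: x right, y down, z forward; pixel columns grow to the right and rows downward; lengths in m; the calibration is good to about 2 mm. A picture is of the moment at which its call begins. There is no depth.
A pose or a line that the arm cannot do raises arm.MotionError and nothing moves.
- arm.job_done(): hands the job in, once; it reports no verdict.
The state is a dict: "time": time; "q": joint angles; "qvel": joint speeds; "joint_torque": joint torques, N m; "tool_pos": TCP position; "ee_rot": TCP orientation; "contact_force": force on the tool from outside, world axes, zero at the start; "ft_torque": the same for the moment, N m; "grip_width": finger opening in m.
Only numpy, scipy, OpenCV 4.12 (cv2) and the standard library are available. Lean on these libraries where they do the work, as an engineer would, in place of code of your own. Each camera call takes 0.05 s, during which the arm holds its last target.

### The job

Scan the first slide: with a fingertip, gently push the outer end of the slide tray into the scanner until the tray drops into its first click stop, and do not push it on past that stop. Then press the big round scan button on top of the scanner fully down and let it come up again. Nothing is to be picked up: leave the canisters, jar, opener and viewer standing where they are.

Things in the scene. Friction and masses are not known exactly. Their poses are not given: they have to be found in the camera images.
- scanner: Film and slide scanner, black plastic, fixed: 130 mm along its x, 100 mm along its y, 105 mm high; origin at the centre of its underside, z up. Its screen leans back on the +x side. A tunnel runs through it along its y axis; the slide tray sticks out of the +y mouth. On top: the big scan button and, 46 mm to its +y side, a small fixed power key (11 mm across, 3 mm high).
- tray_travel (a joint): Tray's travel into the scanner (m) along its -y (0 = furthest out; starts at 0 to 0.045). Friction about 1 N. Click stops at 0.070 (first slide under the lens, first stop met) and 0.126. At 0.057 the push rises to 5 to 8 N, fades towards 0.064, then the tray snaps ahead by itself to 0.070 and the push drops to nothing for some 5 mm. Leaving the stop takes 6 to 12 N; past 0.077 it has left it.
- tray_end (a point): Centre of the tray's outer end face, the upright ribbed face to push; moves with the tray; axes as the scanner's. It looks to the scanner's +y, is 92 mm wide (scanner's x), 20 mm high, 20 to 40 mm above the shelf. Free shelf: 50 mm in front of it, 70 mm either side of its centre. The tray is black, 92 by 180 mm, 10 mm thick, with three white 50 mm slide mounts.
- scan_button (a joint): Scan button travel, in m: 0 = up, 0.005 = fully down. Sprung: about 1.5 N to start it and 5 N fully down; it comes up by itself.
- scan_button_top (a point): Centre of the top of the grey round scan button, 26 mm across, which stands 9 mm out of a black round collar 42 mm across; it faces up, 126 mm above the shelf, and moves down with the button.
- canister1: Bystander: black plastic 35 mm film canister, upright, 34 mm across its lid and 51 mm high, 30 g, loose; origin at the centre of its underside.
- canister2: Bystander: black plastic 35 mm film canister, upright, 34 mm across its lid and 51 mm high, 30 g, loose; origin at the centre of its underside.
- canister3: Bystander: black plastic 35 mm film canister, upright, 34 mm across its lid and 51 mm high, 30 g, loose; origin at the centre of its underside.
- canister4: Bystander: black plastic 35 mm film canister, upright, 34 mm across its lid and 51 mm high, 30 g, loose; origin at the centre of its underside.
- canister5: Bystander: black plastic 35 mm film canister, upright, 34 mm across its lid and 51 mm high, 30 g, loose; origin at the centre of its underside.
- jar: Bystander: amber glass jar with a black screw lid, upright, 72 mm across and 104 mm high, 0.32 kg, loose; origin at the centre of its underside.
- opener: Bystander: steel film-cassette opener lying flat, 32 mm by 100 mm (along its y) and 5 to 8 mm thick, loose; origin on its underside near its middle.
- viewer: Bystander: grey and black plastic hand slide viewer, about 95 mm (its x) by 85 mm (its y) by 55 mm high, 0.16 kg, loose; origin at the centre of its underside.

How it is judged:
On the way, in this order (a step that is already met when the one before it is completed fails the run):
1. the slide tray rests in its first click stop, the scan button not yet touched (value of joint tray_travel between 0.067 and 0.073 m and velocity of joint tray_travel between -0.005 and 0.005 m/s and value of joint scan_button below 0.001 m), for 0.3 s.
2. the scan button is pressed fully down with the tray still in the stop (value of joint tray_travel between 0.067 and 0.073 m and value of joint scan_button above 0.004 m), for 0.1 s.
At the end, for the whole second after the job is handed in: The tray is at rest within 3 mm of its first click stop (travel 0.067 to 0.073), the scan button has been pressed to at least 4 of its 5 mm after that and is up again (under 1 mm), and every canister, the jar, the opener and the viewer are within 20 mm of where they started (all of step 1 and distance of each of canister1, canister2, canister3, canister4, canister5, jar, opener, viewer from where it was at the start of the episode below 0.02 m); the robot touches nothing.
It fails at once if the tray is pushed past its first click stop (value of joint tray_travel above 0.078 m).
It fails at once if the fingers bear on the tray with more than 25 N (contact force between the fingers and tray_travel above 25 N).
It fails at once if a bystander is lifted, carried or shoved by more than 20 mm (distance of any of canister1, canister2, canister3, canister4, canister5, jar, opener, viewer from where it was at the start of the episode above 0.02 m).
It fails at once if an upright bystander is tipped (angle between any of canister1, canister2, canister3, canister4, canister5, jar, viewer's own z axis and vertical above 0.3 rad).
It also fails if it takes over 53 s, if anything falls off the work surface, if the arm or the gripper's body presses on something with over 40 N, if the wrist force passes 120 N, or if a joint passes its speed limit or range.

## Working session

There is one attempt and no reset: what is moved stays moved. The work goes in short steps, each a Python script; the robot and the scene stay as the last script left them, time stands still between calls to the robot, and variables do not carry over. Pictures are saved under pics/ and viewed, and the job is handed in when it is done.

```bash
ls; mkdir -p pics; python3 - <<'E'
from station import arm
import cv2,numpy as np
for n in("scene","top"):
    c=arm.camera(n); cv2.imwrite(f"pics/{n}0.png",c["color"][:,:,::-1]); np.savez(f"{n}0.npz",**{k:np.array(c[k]) for k in c}); print(n,np.array(c["K"]).round(1).tolist(),np.array(c["R"]).round(3).tolist(),np.array(c["t"]).round(3))
s=arm.sense();print(s['time'],s['tool_pos'],s['ee_rot'],s['contact_force'],arm.tips_ahead)
E
```

```text
pics
scene [[409.1, 0.0, 324.9], [0.0, 409.1, 196.0], [0.0, 0.0, 1.0]] [[0.072, 0.997, -0.005], [0.782, -0.059, -0.621], [-0.62, 0.041, -0.784]] [ 0.022 -0.339  1.238]
top [[366.1, 0.0, 318.8], [0.0, 366.1, 197.6], [0.0, 0.0, 1.0]] [[0.019, -1.0, -0.02], [-0.985, -0.016, -0.174], [0.173, 0.023, -0.985]] [-0.039  0.526  0.715]
0.1 [0.26768231 0.5916569  0.24735025] [-6.62152720e-01 -3.07056787e+00  2.73931579e-03] [ 0.17263372 -0.12330778 -0.79029405] 0.017
```

View pics/scene0.png

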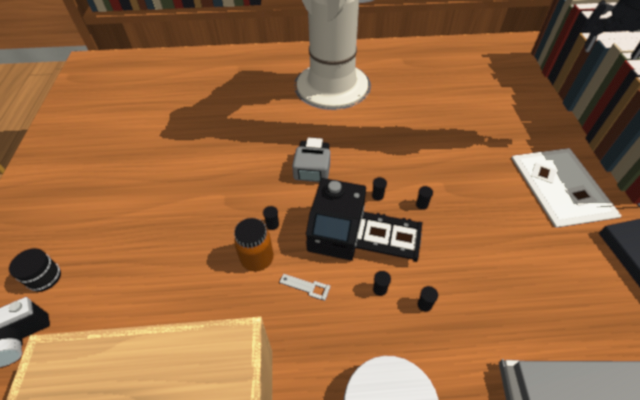

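View pics/top0.png

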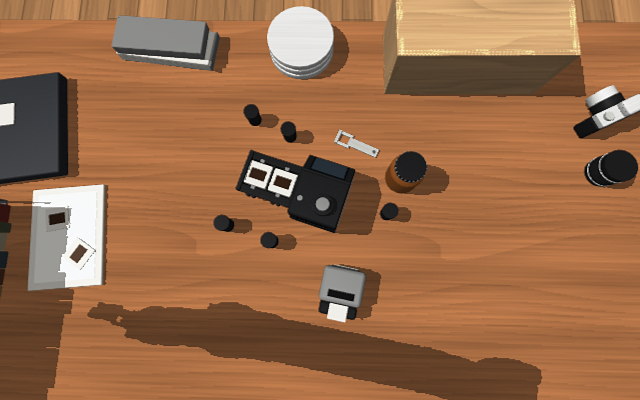

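The scanner is at about (325,190) in the top view and its tray sticks out to the left, ending near (240,172). Canisters stand either side of the tray end. The scan button is at about (322,204) and the power key at about (300,198). Next I'll zoom in.

```bash
python3 - <<'E'
import cv2
a=cv2.imread("pics/top0.png")[140:240,225:365]; cv2.imwrite("pics/topz.png",cv2.resize(a,None,fx=5.5,fy=5.5,interpolation=cv2.INTER_CUBIC))
a=cv2.imread("pics/scene0.png")[165:315,300:440]; cv2.imwrite("pics/scenez.png",cv2.resize(cv2.convertScaleAbs(a,alpha=1.5,beta=20),None,fx=4,fy=4,interpolation=cv2.INTER_CUBIC))
E
```

```text
(no output)
```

View pics/topz.png

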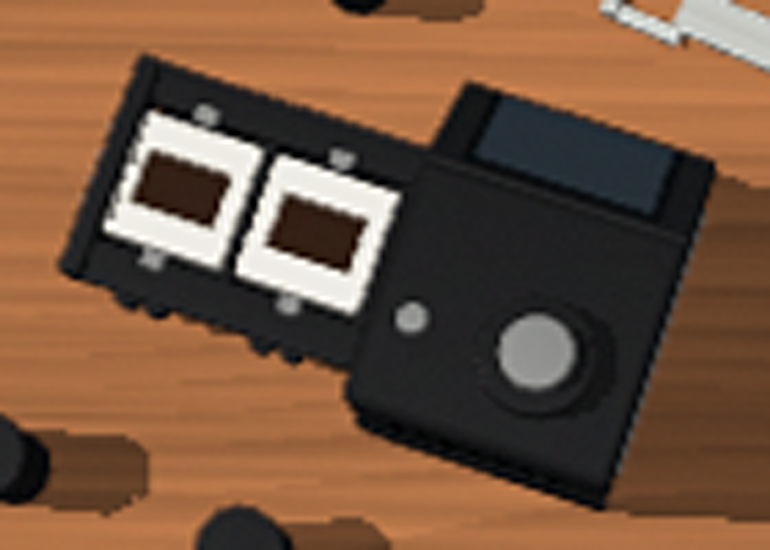

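View pics/scenez.png

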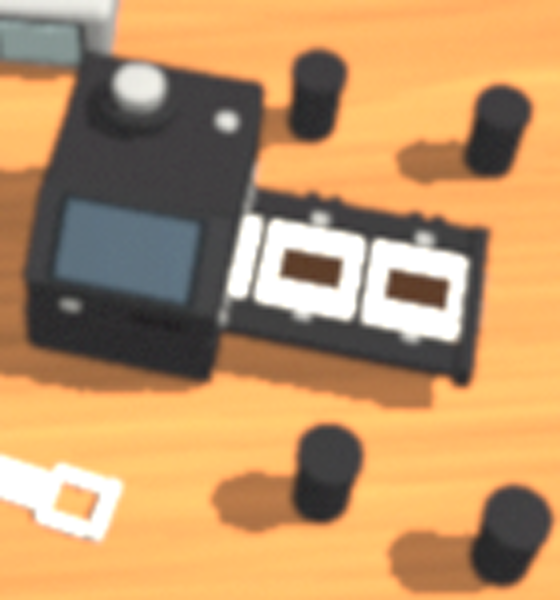

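```bash
cat > h.py <<'E'
import numpy as np,cv2
C={n:dict(np.load(f"{n}0.npz")) for n in("scene","top")}
def ray(n,uv):
    c=C[n]; d=c["R"].T@np.linalg.inv(c["K"])@np.array([*uv,1.]); return -c["R"].T@c["t"],d
def onz(n,uv,z):
    o,d=ray(n,uv); return o+d*(z-o[2])/d[2]
def tri(a,b):
    A=[];B=[]
    for n,uv in(("top",a),("scene",b)):
        o,d=ray(n,uv); d=d/np.linalg.norm(d);P=np.eye(3)-np.outer(d,d);A.append(P);B.append(P@o)
    return np.linalg.lstsq(np.vstack(A),np.hstack(B),rcond=None)[0]
tz=lambda u,v:((u+.5)/5.5-.5+225,(v+.5)/5.5-.5+140)
sz=lambda u,v:((u+.5)/4-.5+300,(v+.5)/4-.5+165)
E
python3 - <<'E'
from h import *
np.set_printoptions(precision=4,suppress=True)
for nm,a,b,z in(("btn",(537,352),(140,83),.126),("key",(411,317),(227,121),.108),("cFar",(140,52),(466,373),.04),("cNear",(62,266),(489,230),.04)):
    a=tz(*a);b=sz(*b); print(nm,onz("top",a,z),onz("scene",b,z),tri(a,b))
# canister lids
for n in("top","scene"):
    im=C[n]["color"]; g=im.max(2); m=(g<60).astype(np.uint8)
    k,l,st,ce=cv2.connectedComponentsWithStats(m)
    for i in range(1,k):
        if 60<st[i,4]<900:
            print(n,st[i],ce[i],onz(n,ce[i],.03)[:2])
E
```

```text
btn [ 0.5009 -0.0382  0.126 ] [ 0.5032 -0.0375  0.126 ] [ 0.5013 -0.0377  0.1237]
key [0.5153 0.006  0.108 ] [0.5167 0.006  0.108 ] [0.5156 0.0062 0.1066]
cFar [0.6309 0.1204 0.04  ] [0.6325 0.1163 0.04  ] [0.6312 0.1189 0.0379]
cNear [0.5451 0.1461 0.04  ] [0.5476 0.1467 0.04  ] [0.5457 0.1472 0.0371]
top [114  24  95  35 508] [170.0138  50.4724] [0.8675 0.3201]
top [210  33  10  38 102] [214.598   51.5098] [0.8657 0.2165]
top [574  93  51  45 635] [596.052  115.7339] [ 0.7191 -0.6285]
top [  0 100  17  26  62] [ 11.0645 107.9355] [0.7234 0.6694]
top [244 105  18  21 257] [252.4786 114.6031] [0.7135 0.1214]
top [281 122  16  21 242] [288.6777 131.5372] [0.6751 0.0396]
top [395 152  32  31 739] [410.4953 166.4926] [ 0.5997 -0.2245]
top [589 156  27  30 288] [597.4097 173.1354] [ 0.5908 -0.6172]
top [250 168  16  13 132] [257.4697 174.1364] [0.5781 0.1037]
top [274 176  17  13 138] [282.1087 182.1739] [0.5612 0.0499]
top [  0 199  11  34 298] [  4.2483 217.2416] [0.4756 0.6425]
top [380 203  19  17 230] [388.9565 211.2783] [ 0.5021 -0.1772]
top [ 49 213  16  12 146] [ 56.6781 218.1644
[... 1364 characters left out ...]
4 207  14  22 259] [270.6911 217.5058] [ 0.504  -0.1766]
scene [235 219  30  28 642] [249.7741 231.9953] [ 0.5386 -0.2207]
scene [371 228  14   8  73] [377.4384 231.6027] [0.558  0.0505]
scene [398 233  13   8  75] [403.96 236.76] [0.575  0.1043]
scene [ 10 249  38  33 896] [ 28.4922 264.5045] [ 0.5838 -0.6633]
scene [ 23 261  34  28 310] [ 43.5226 277.9194] [ 0.6167 -0.6223]
scene [373 272  17  23 299] [380.8462 282.9197] [0.6767 0.0391]
scene [418 287  19  24 332] [426.7892 298.5512] [0.7153 0.1209]
scene [  0 303  49  39 848] [ 26.1616 324.6875] [ 0.7113 -0.6206]
scene [500 363  10  37 118] [504.4576 382.0424] [0.8712 0.2166]
scene [515 364  13  36 158] [520.7278 382.3734] [0.8737 0.2435]
```

```bash
cat >> h.py <<'E'
from scipy.spatial.transform import Rotation as Ro
th=np.deg2rad(17.6); SY=np.array([np.sin(th),np.cos(th),0]); SX=np.array([np.cos(th),-np.sin(th),0])
E0=np.array([.5890,.1327,0]); BT=np.array([.5017,-.0378,.126])
def ori(s):
    y=s*SX; z=np.array([0,0,-1.]); return Ro.from_matrix(np.c_[np.cross(y,z),y,z]).as_rotvec()
E
python3 - <<'E'
from h import *
from station import arm
p=E0+SY*.040
for s in(1,-1):
    for z in (.2,.038): print(s,z,arm.ik(p+[0,0,z],ori(s)))
    print(arm.ik(BT+[0,0,.05],ori(s)),arm.ik(E0-SY*.06+[0,0,.038],ori(s)))
print(arm.sense()['q'])
E
```

```text
1 0.2 [-0.27374209  0.47086881 -0.06153593  1.67265181  0.03318034  0.9990881
 -0.65373106]
1 0.038 [-0.29922956  0.68355693 -0.02784435  1.75251084  0.02710757  0.70589613
 -0.64863013]
[-0.08558256  0.30037104  0.12586679  1.99741742 -0.04960542  0.84665239
 -0.23959528] [-0.19345993  0.62098329  0.01964398  1.88155607 -0.01915841  0.63923248
 -0.46928428]
-1 0.2 [ 0.11747284  0.54098349 -0.60014695  1.65800404  0.34202588  1.04946743
  2.24587299]
-1 0.038 [ 0.09555536  0.76587451 -0.57455742  1.7376409   0.5502145   0.80447695
  2.09116479]
[ 0.99580494  0.68012534 -1.29750536  1.96534032  0.74808504  1.09779887
  2.20546284] [ 0.23169052  0.69055221 -0.53524301  1.86628437  0.51211758  0.7248107
  2.2390045 ]
[-0.88278413  0.50177356 -0.42681235  1.5513479   0.22080069  1.13832495
 -0.21032641]
```

```bash
python3 - <<'E'
from h import *
from station import arm
p=E0+SY*.040
arm.move_gripper(0.0)
arm.reach(p+[0,0,.2],ori(1))
arm.move_linear(p+[0,0,.06],feed=.15)
arm.move_linear(p+[0,0,.038],feed=.04,f_stop=5)
arm.wait(.2)
for n in("scene","top"):
    c=arm.camera(n); cv2.imwrite(f"pics/{n}1.png",c["color"][:,:,::-1])
a=cv2.imread("pics/top1.png")[100:260,190:370];b=cv2.imread("pics/scene1.png")[140:300,280:460]
cv2.imwrite("pics/z1.png",cv2.resize(np.hstack([a,b]),None,fx=2.2,fy=2.2,interpolation=cv2.INTER_CUBIC))
s=arm.sense();print(s['time'],s['tool_pos'],p,s['contact_force'],s['grip_width'])
E
```

```text
4.9 [0.60127896 0.17090664 0.03826022] [0.6010948  0.17082763 0.        ] [-1.25582273  0.26919387 -0.13258998] -3.73526902238213e-05
```

View pics/z1.png

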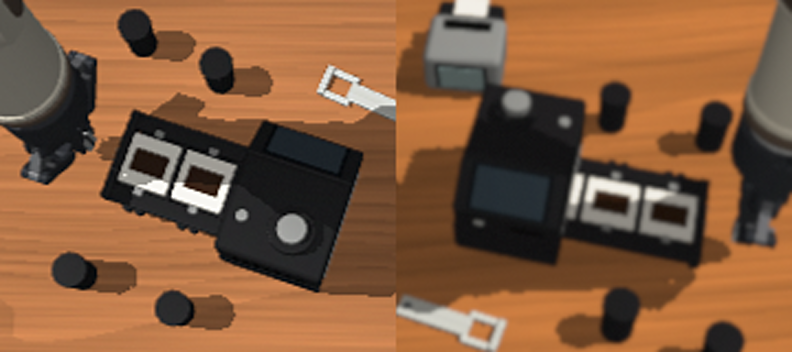

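The closed fingers stand about 25 mm clear of the tray end, in line with it. I'll push in small steps and log the force.

```bash
python3 - <<'E'
from h import *
from station import arm
b=arm.sense()['contact_force']@SY
hit=False;d=.040
for i in range(24):
    d-=.005
    hit=arm.move_linear(E0+SY*d+[0,0,.038],feed=.02,f_stop=3)
    s=arm.sense(); print(round(d,3),round((s['tool_pos']-E0)@SY,4),round(s['contact_force']@SY-b,2),hit,round(s['time'],1))
    if hit: break
E
```

```text
0.035 0.0346 0.38 False 5.3
0.03 0.0298 -0.2 False 5.7
0.025 0.0247 -0.38 False 6.1
0.02 0.0198 0.36 False 6.5
0.015 0.0148 0.95 False 6.9
0.01 0.0097 0.23 False 7.3
0.005 0.0045 0.21 False 7.7
-0.0 -0.0005 0.26 False 8.1
-0.005 -0.0054 -0.17 False 8.5
-0.01 -0.0085 1.11 True 8.8
```

```bash
cat >> h.py <<'E'
def snap(arm,k):
    for n in("scene","top"):
        c=arm.camera(n); cv2.imwrite(f"pics/{n}{k}.png",c["color"][:,:,::-1])
    a=cv2.imread(f"pics/top{k}.png")[140:240,225:365];b=cv2.imread(f"pics/scene{k}.png")[165:265,300:440]
    cv2.imwrite(f"pics/z{k}.png",cv2.resize(np.vstack([a,b]),None,fx=2.9,fy=2.9,interpolation=cv2.INTER_CUBIC))
E
python3 - <<'E'
from h import *
from station import arm
snap(arm,2)
s=arm.sense(); print(s['tool_pos'],(s['tool_pos']-E0)@SY,s['contact_force'],s['time'])
E
```

```text
[0.58605977 0.12492553 0.03752452] -0.008299591433476848 [0.25698903 0.92550448 0.60341654] 8.8833
```

View pics/z2.png

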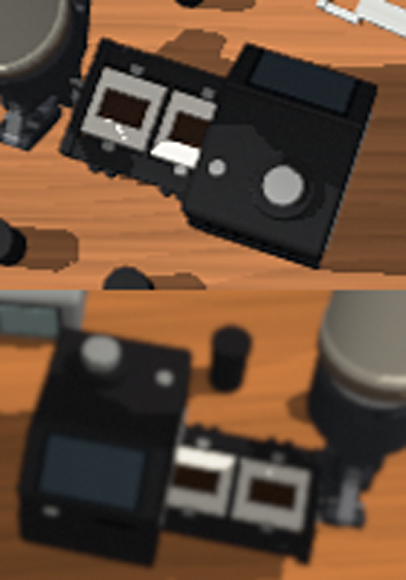

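```bash
python3 - <<'E'
from h import *
from station import arm
d=-.0085;pk=0
for i in range(14):
    d-=.001
    hit=arm.move_linear(E0+SY*d+[0,0,.038],feed=.01,f_stop=12)
    f=[]
    for k in range(4):
        arm.wait(.02); s=arm.sense(); f.append(s['contact_force']@SY)
    m=np.mean(f); pk=max(pk,m)
    print(round(d,4),round((s['tool_pos']-E0)@SY,4),np.round(f,1),hit,round(s['time'],1))
    if pk>3.5 and m<1.0: print("dropped");break
E
```

```text
-0.0095 -0.0089 [2.5 3.4 3.5 3. ] False 9.2
-0.0105 -0.0092 [5.9 5.7 5.6 5.4] False 9.6
-0.0115 -0.0093 [7.2 7.5 6.6 6.2] False 9.9
-0.0125 -0.0095 [9.4 8.8 8.5 8.6] False 10.2
-0.0135 -0.0096 [10.3 10.3 11.5 10.6] False 10.5
-0.0145 -0.0097 [12.2 11.4 12.6 11.8] False 10.8
-0.0155 -0.0165 [-0.8 -0.5  0.  -0.4] False 11.1
dropped
```

```bash
python3 - <<'E'
from h import *
from station import arm
s=arm.sense(); print((s['tool_pos']-E0)@SY,s['contact_force']@SY)
snap(arm,3)
E
```

```text
-0.016535312986505454 -0.3630724428943008
```

View pics/z3.png

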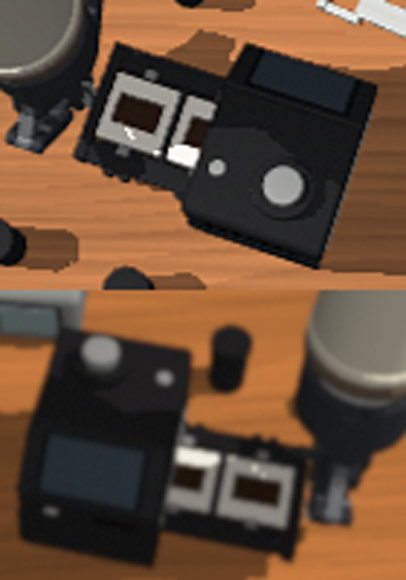

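```bash
python3 - <<'E'
from h import *
from station import arm
z=lambda u,v,o=(225,140):((u+.5)/2.9-.5+o[0],(v+.5)/2.9-.5+o[1])
# near tray corner, z=.04, top ; scene far tray corner
P0=onz("top",tz(62,266),.04)
for p in((62,152),(77,157)): print("top",(P0-onz("top",z(*p),.04))@SY)
Q0=onz("scene",sz(489,230),.04)
for p in((324,450-290),(307,448-290)): print("scene",(Q0-onz("scene",z(*p,(300,165)),.04))@SY)
# white mount outer edge centroids by mask: brown window of outer slide, z~.04
for n in("top","scene"):
  for k in(0,2,3):
    im=cv2.imread(f"pics/{n}{k}.png"); x0,y0=(225,140) if n=="top" else (340,200)
    c=im[y0:y0+100,x0:x0+100].astype(int); m=((c.max(2)<75)&(c[:,:,2]-c[:,:,0]>15)).astype(np.uint8)
    kk,l,st,ce=cv2.connectedComponentsWithStats(m)
    for i in range(1,kk):
      if 40<st[i,4]<300: 
        w=onz(n,ce[i]+[x0,y0],.036); print(n,k,st[i,4],(w-E0)@SY,(w-E0)@SX)
E
```

```text
top 0.023648691762027666
top 0.0353273968288911
scene 0.022368590558287844
scene 0.034792339800937336
top 0 138 -0.03252518612229744 -0.002583825927516592
top 0 143 -0.08814828083690625 -0.0025641048934315017
top 2 135 -0.05476410370309905 -0.002663507484100908
top 2 98 -0.10552282010692984 -0.002472802049990442
top 3 137 -0.06601507281830851 -0.002678592619005616
top 3 49 -0.11161554184660549 -0.002278922092652028
scene 0 86 -0.08760305565653634 -0.0007698631996691631
scene 0 91 -0.031841371670072866 -0.00045410736145600606
scene 0 83 -0.07544969014121934 0.050804878613414255
scene 2 82 -0.11014159296315294 -0.0008528820765229496
scene 2 84 -0.053649936199499544 -0.0008863174439890443
scene 2 88 -0.09506022958267502 0.056341495421782475
scene 3 49 -0.11537420561056488 -0.0009432185376009829
scene 3 83 -0.06480164051532572 -0.0006084200908283966
scene 3 81 -0.09722133130607717 0.05642908062376091
```

The first detent gave at about 12 N. The tray then snapped about 11 mm ahead of the finger and has gone 33–34 mm in all, which fits the 0.070 stop. I'll retreat, check against the scanner's geometry, then go above the button.

```bash
python3 - <<'E'
from h import *
from station import arm
for p in((430,152),(385,260)): print("scanner +y top edge",(onz("top",tz(*p),.105)-E0)@SY)
for p in((690,240),(640,370)): print("scanner -y top edge",(onz("top",tz(*p),.105)-E0)@SY)
print("button",(BT-E0)@SY)
s=arm.sense()['tool_pos']
arm.move_linear(s+SY*.035,feed=.08)
arm.move_linear(s+SY*.035+[0,0,.16],feed=.2)
arm.reach(BT+[0,0,.017+.06],ori(1))
arm.move_linear(BT+[0,0,.017+.012],feed=.06,f_stop=5)
arm.wait(.3)
snap(arm,4)
s=arm.sense();print(s['time'],s['tool_pos']-BT,s['contact_force'])
for n in("top","scene"):
    im=cv2.imread(f"pics/{n}4.png"); x0,y0=(225,140) if n=="top" else (340,200)
    c=im[y0:y0+100,x0:x0+100].astype(int); m=((c.max(2)<75)&(c[:,:,2]-c[:,:,0]>15)).astype(np.uint8)
    kk,l,st,ce=cv2.connectedComponentsWithStats(m)
    for i in range(1,kk):
      if 40<st[i,4]<300: 
        w=onz(n,ce[i]+[x0,y0],.036); print(n,4,st[i,4],(w-E0)@SY,(w-E0)@SX)
E
```

```text
scanner +y top edge -0.12955332895929067
scanner +y top edge -0.12737190660961767
scanner -y top edge -0.22631198992209506
scanner -y top edge -0.22404072713863643
button -0.18891590032121128
14.95 [ 6.90569973e-05 -6.94054326e-06  2.91794145e-02] [ 0.52363357 -0.27394526 -0.12552045]
scene 4 53 -0.11606441637068483 -0.00048021401699778113
scene 4 85 -0.06507151452604076 -0.0008603255735539409
scene 4 66 -0.08964382538076501 0.05130554749904117
```

View pics/z4.png

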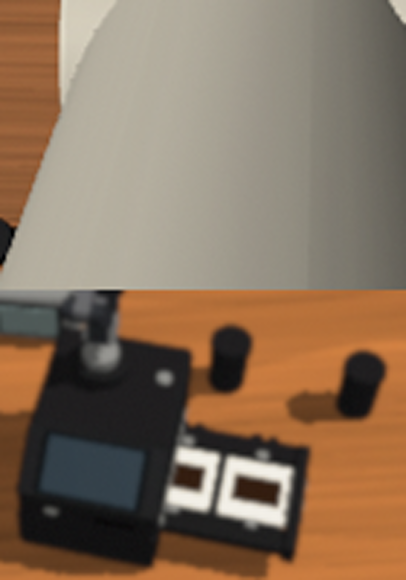

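The scanner centre is at -0.177 along its y axis, and the innermost slide is at -0.177 too, so the first slide is under the lens. The fingertips are above the button, so I'll press.

```bash
python3 - <<'E'
from h import *
from station import arm
h=.029
b=arm.sense()['contact_force'][2]
for i in range(26):
    h-=.001
    arm.move_linear(BT+[0,0,h],feed=.02,f_stop=8)
    arm.wait(.05); s=arm.sense(); f=s['contact_force'][2]-b
    print(round(h,4),round(s['tool_pos'][2]-BT[2],4),round(f,1))
    if f>11: break
arm.wait(.5); s=arm.sense();print(s['time'],s['tool_pos']-BT,s['contact_force']); snap(arm,5)
E
```

```text
0.028 0.0279 0.9
0.027 0.0269 0.1
0.026 0.026 -0.3
0.025 0.025 0.7
0.024 0.024 -0.2
0.023 0.023 -0.3
0.022 0.022 0.1
0.021 0.0209 -0.0
0.02 0.02 0.3
0.019 0.0189 0.1
0.018 0.018 0.5
0.017 0.0171 1.5
0.016 0.0161 1.9
0.015 0.0151 3.5
0.014 0.0141 3.9
0.013 0.0131 4.4
0.012 0.0121 4.0
0.011 0.012 12.7
20.85 [ 2.36166960e-04 -1.71540124e-05  1.19507177e-02] [-2.57296575  0.08005839 13.25284642]
```

View pics/z5.png

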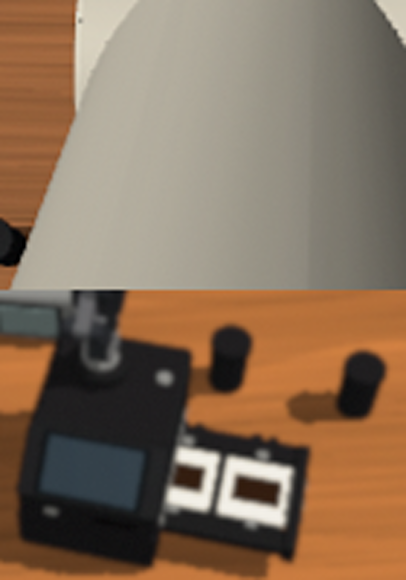

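The force curve shows first touch at 17 mm, the spring from 1.5 to about 4.5 N, and a hard stop after 5 mm of travel. I'll lift off and check.

```bash
python3 - <<'E'
from h import *
from station import arm
arm.move_linear(BT+[0,0,.06],feed=.08)
arm.move_linear(BT+[0,0,.17],feed=.15)
arm.reach([.35,.45,.28],ori(1))
arm.wait(.3); snap(arm,6)
s=arm.sense();print(s['time'],s['contact_force'])
for n in("top","scene"):
    im=cv2.imread(f"pics/{n}6.png"); x0,y0=(225,140) if n=="top" else (340,200)
    c=im[y0:y0+100,x0:x0+100].astype(int); m=((c.max(2)<75)&(c[:,:,2]-c[:,:,0]>15)).astype(np.uint8)
    kk,l,st,ce=cv2.connectedComponentsWithStats(m)
    for i in range(1,kk):
      if 40<st[i,4]<300: 
        w=onz(n,ce[i]+[x0,y0],.036); print(n,6,(w-E0)@SY)
    im=C[n]["color"]
    d=cv2.absdiff(cv2.imread(f"pics/{n}6.png"),cv2.imread(f"pics/{n}0.png"))
a=cv2.imread("pics/top6.png");b=cv2.imread("pics/scene6.png")
cv2.imwrite("pics/both6.png",np.vstack([a[90:330,190:440],b[130:320,210:460]]))
E
```

```text
24.85 [ 0.10447933 -0.51361782 -0.4188757 ]
top 6 -0.0655486891100686
top 6 -0.11152710146751281
scene 6 -0.11606441637068483
scene 6 -0.06520223477008227
scene 6 -0.08813340381569457
```

View pics/z6.png

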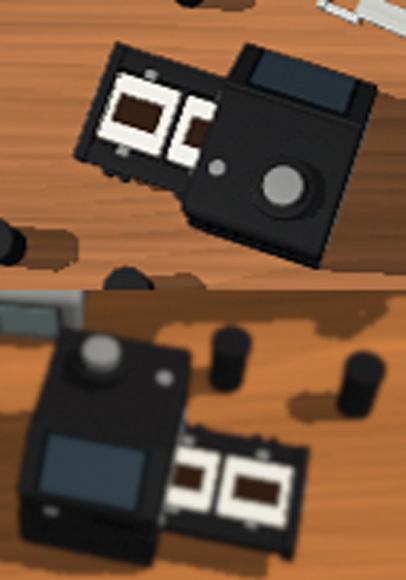

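View pics/both6.png

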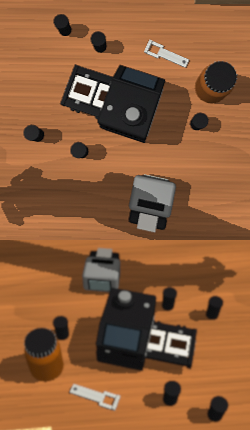

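The tray hasn't moved from the stop, the button is up again (same place in the picture as at the start), and the bystanders stand where they were. I'm handing in.

```bash
python3 -c "
from station import arm
arm.job_done(); print(arm.sense()['time'])"
```

```text
the job is handed in; nothing more can be done
the job is handed in; nothing more can be done
```

I pushed the slide tray into its first click stop, pressed the scan button fully down and let it come up, then handed the job in at about 25 s of the 53 s allowed. No verdict is reported.

- **Tray:** I pushed the end face with closed fingertips until the tray snapped ahead of the finger and the force fell to zero. In the pictures it had moved about 33–34 mm in all. That puts the innermost slide level with the scanner's middle, which fits the 0.070 stop. It was in the same place after the button press.
- **Button:** It followed the spring for 5 mm, then met a hard stop at about 13 N, held for about half a second. The last pictures show it up again.
- **Bystanders:** By eye in the last pictures, the canisters, jar, opener and viewer stand where they started. I did not measure their displacement. The arm was clear of everything.

**One disagreement:** the push before the tray snapped reached about 12 N on the wrist reading, against the 5–8 N described. That is still well under the 25 N limit.

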